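# Bring a tray of wet figures over the step of the drying platform

### The job

Put the blue tray of freshly painted figures on the drying platform without carrying it: lift only its leading edge onto the step and let it rest there, its rear end still on the table, with the gripper clear, then push the tray from behind, over the step and square along the deck, until it has pressed the rubber buffer fully in. Go gently: do not ram the step or force the stop, do not touch the figures or tip any of them over, never tip the tray steeply or lift its rear end clear of what carries it, keep the robot off the stop, and leave everything else on the table where it is.

Things in the scene. Friction and masses are not known exactly. Their poses are not given: they have to be found in the camera images.
- platform: Fixed low drying platform: an aluminium deck 270 long, 200 wide, its top 16 above the table, with a grey fan box (140 high) at its far end. Origin: middle of the deck's front edge (the step), at table height. x points level, from the step inwards over the deck to the fan box (world +y, give or take 0.2 rad); z up. Deck top is z = 16.
- kick_strip: Black rubber strip fixed along the foot of the step's upright face: 200 wide, 12 high, standing 3 out in front of the step. Origin: middle of its foot, on its outer face; axes as the platform.
- stop_unit: Steel base plate of the stop at the far end of the deck: 50 by 100, 8 thick. Origin: mid front edge of its underside, 219 from the step; axes as the platform. It carries a clamp block and, before that, a rubber buffer bar. The clamp was set by hand somewhere within a 30 span, is not measured, and does not yield.
- buffer (a joint): How far the rubber buffer bar (120 wide, 8 thick, face upright, 13 to 31 above the deck) is pushed in along the platform's x: 0 fully out, 0.012 m fully in, a hard end. It resists with a steady 8 N and stays where pushed, no spring. Its face stands 173 to 203 from the step when out, 185 to 215 when fully in, by how the clamp was set.
- tray: Blue open plastic tray holding three wet figures: 160 long (x), 130 wide (y), 50 high, walls and floor 5 thick, plain upright walls; 0.45 to 0.7 kg. It starts flat on the table in front of the step, its +x end (the leading end) 30 to 80 from the step and facing it, up to 0.12 rad askew. Origin: centre of its underside; z up.
- tray_front (a point): Middle of the lower outer edge of the tray's leading (+x) wall; the wall's top is 50 above it. The inside of the tray is empty for at least 45 behind the leading wall.
- tray_rear (a point): Middle of the lower outer edge of the tray's trailing (-x) wall.
- figure0: Small white and yellow figure, freshly painted, standing loose in the rear part of the tray on a round foot 30 across; 43 high. Origin: centre of its foot; z up.
- figure1: Small white and yellow figure, freshly painted, standing loose in the rear part of the tray on a round foot 30 across; 43 high. Origin: centre of its foot; z up.
- figure2: Small white and yellow figure, freshly painted, standing loose in the rear part of the tray on a round foot 30 across; 43 high. Origin: centre of its foot; z up.
- glue_bottle: Bystander: white upright glue bottle, 44 across, 110 high. Origin: centre of its underside; stands beside the platform or the tray's way.
- jar_a: Bystander: small glass jar, 50 across, 65 high. Origin: centre of its underside; stands beside the platform or the tray's way.
- jar_b: Bystander: small glass jar, 50 across, 65 high. Origin: centre of its underside; stands beside the platform or the tray's way.
- paint_dish: Bystander: shallow white dish, 70 across, 20 high. Origin: centre of its underside; stands beside the platform or the tray's way.
- tape_roll: Bystander: roll of tape lying flat, 70 across, 18 high. Origin: centre of its underside; stands beside the platform or the tray's way.
- paint_brush: Bystander: paint brush lying on the table, 160 long. Origin: centre of its underside; stands beside the platform or the tray's way.
There are look-alikes about, which are no part of the job. Several things look just like the tray: the one meant starts farthest from the robot's base. What is shaped like the figure2 but orange is not meant.

How it is judged:
On the way:
1. the tray's leading edge rests on the deck at least 8 mm past the step, its rear end still on the table, and the fingers are off it (x of tray_front in the frame of platform above 0.008 m and height (world z) of tray_front between 0.012 and 0.032 m and height (world z) of tray_rear below 0.006 m and contact force between the fingers and tray below 0.2 N and linear speed of tray below 0.02 m/s), for 0.2 s.
At the end, for the whole second after the job is handed in: The tray lies flat on the deck (within 0.04 rad, both ends at deck height), wholly past the step, square to the platform within 0.12 rad and within 40 mm of its middle line, at rest; the buffer is pushed in by more than 10.5 of its 12 mm; all three figures stand upright (value of joint buffer above 0.0105 m and height (world z) of tray_front between 0.0135 and 0.021 m and height (world z) of tray_rear between 0.0135 and 0.021 m and angle between tray's own z axis and vertical below 0.04 rad and x of tray_rear in the frame of platform above 0.01 m and angle between the x axis of tray and the x axis of platform, either way round below 0.12 rad and y of tray in the frame of platform between -0.04 and 0.04 m and linear speed of tray below 0.01 m/s and angle between each of figure0, figure1, figure2's own z axis and vertical below 0.3 rad); the robot touches nothing.
It fails at once if the tray is rammed against the step (more than 25 N on the kick strip) (contact force between tray and kick_strip above 25 N).
It fails at once if the stop is forced (more than 35 N from the tray), or touched by the robot (contact force between tray and stop_unit above 35 N or contact force between any of the arm, the fingers and stop_unit above 1 N).
It fails at once if the tray is carried (rear end more than 34 mm above the table) or tipped more than 0.35 rad (height (world z) of tray_rear above 0.034 m or angle between tray's own z axis and vertical above 0.35 rad).
It fails at once if a figure is touched by the fingers or falls over (contact force between the fingers and figure0 above 0.3 N or contact force between the fingers and figure1 above 0.3 N or contact force between the fingers and figure2 above 0.3 N or angle between any of figure0, figure1, figure2's own z axis and vertical above 0.7 rad).
It fails at once if a bystander is moved by more than 25 mm (distance of any of glue_bottle, jar_a, jar_b, paint_dish, tape_roll, paint_brush from where it was at the start of the episode above 0.025 m).
It also fails if it takes over 58 s, if anything falls off the work surface, if the arm or the gripper's body presses on something with over 40 N, if the wrist force passes 120 N, or if a joint passes its speed limit or range.

### The arm

A 6-joint arm with a two-finger parallel gripper is mounted at the origin on the work surface. World frame = base frame: x ahead of the robot, y to its left, z up, the work surface at z = 0. Lengths are in m, angles in rad, forces in N, time in s.
With the tool pointing down it reaches from about 0.275 to 0.75 m from the base axis. Payload 10.2 kg.
Tool frame: the origin (TCP) lies midway between the tips of the shut fingers; the grasp point (between the pads) lies 19 mm behind it (env.hold_point_z is the distance from the TCP to the grasp point, in m); z points along the fingers, y is the line along which they close (so a half turn about z gives the same grasp; the last joint's range is limited). The gripper opens to 85 mm and grips with 20 to 120 N. Pads are 22 mm wide; open, the fingers measure 114 mm over their backs; the gripper's body (76 mm by 85 mm) begins 54 mm behind the grasp point. The pads swing forward as they close: fully open they stand 13 mm farther back than shut.
Start: joints at [-1.351, 0.313, 1.498, -0, 1.331, -0.223], TCP at [0.225, -0.474, 0.231] pointing down, gripper open.
Joint ranges: [-2.94, 2.94], [-0.97, 2.17], [0.19, 2.56], [-1.23, 4.37], [0.02, 3.11], [-2.88, 2.88]. Speed limits (rad/s): [2.39, 2.39, 3.01, 3.14, 3.14, 3.14].

### API

Orientations are given as a unit quaternion [x, y, z, w].
In Python, from bench import env, kinematics, monitor, eyes, job gives the robot as it stands. The module is installed in compiled form; this text tells all that it offers. Calls block until the motion is done:
- env.reach(position, orientation): joint-space move of the TCP to a pose.
- env.movel(position, velocity=0.15, frame=None, guard=None): straight line of the TCP; frame=None keeps the orientation; velocity is the mean speed in m/s. With guard (N) it stops when the force on the tool has changed by that much, and returns True; else False.
- env.set_joints(angles): joint-space move.
- env.release() and env.close_gripper(effort=None): open the fingers fully, or close them until they stop; effort is the grip in N (None keeps the last).
- env.hold(seconds).
- kinematics.ik(position, orientation): joint angles nearest the present ones, or None.
- monitor.sense(): the state.
- eyes.grab_frame(name): name is "side" or "top"; returns a dict with "frame" (400x640x3 uint8, red, green, blue), "mtx" (3x3 intrinsics, pixels), "k1" (the pictures are not rectified: a ray, as slopes to the right and down, at radius r is drawn at 1 + k1 r^2 times it, then the intrinsics apply), "view" (4x4, takes a point from world to camera coordinates). Camera axes: x right, y down, z forward; pixel columns grow to the right and rows downward; lengths in m; the calibration is good to about 2 mm. A picture is of the moment at which its call begins. There is no depth.
A pose or a line that the arm cannot do raises env.MotionError and nothing moves.
- job.hand_in(): hands the job in; it is judged then, once.
The state is a dict: "clock": time; "joints": joint angles; "qvel": joint speeds; "joint_efforts": joint torques, N m; "position": TCP position; "ee_rot": TCP orientation; "contact_force": force on the tool from outside, world axes, zero at the start; "ft_torque": the same for the moment, N m; "finger_gap": opening from 0.0 (shut) to 1.0 (fully open); "gripper_force": force on a finger pad.
Only numpy, scipy, OpenCV 4.12 (cv2) and the standard library are available. Lean on these libraries where they do the work, as an engineer would, in place of code of your own. Each camera call takes 0.05 s, during which the arm holds its last target. There are 200 camera calls.

## Working session

There is one attempt and no reset: what is moved stays moved. The work goes in short steps, each a Python script; the robot and the scene stay as the last script left them, time stands still between calls to the robot, and variables do not carry over. Pictures are saved under pics/ and viewed, at most 10 in all, crops included, and the job is handed in when it is done.

```bash
mkdir -p pics; cat > h.py <<'E'
import numpy as np, cv2
from bench import env, kinematics, monitor, eyes, job
def snap(n,f):
    d=eyes.grab_frame(n); cv2.imwrite(f,d["frame"][:,:,::-1]); np.savez(f+'.npz',**{k:np.array(d[k]) for k in("mtx","k1","view")}); return d
def ray(f,px):
    d=np.load(f+'.npz'); K=d["mtx"];k=float(d["k1"]);V=d["view"]
    u=cv2.undistortPoints(np.array(px,float).reshape(-1,1,2),K,np.array([k,0,0,0,0.])).reshape(-1,2)
    R=V[:3,:3];c=-R.T@V[:3,3]
    return c,(R.T@np.c_[u,np.ones(len(u))].T).T
def atz(f,px,z):
    c,r=ray(f,px); z=np.broadcast_to(z,len(r)); return c+r*((z-c[2])/r[:,2])[:,None]
def proj(f,P):
    d=np.load(f+'.npz');V=d["view"]
    return cv2.projectPoints(np.array(P,float).reshape(-1,1,3),cv2.Rodrigues(V[:3,:3])[0],V[:3,3],d["mtx"],np.array([float(d["k1"]),0,0,0,0]))[0].reshape(-1,2)
E
python3 - <<'E'
from h import *
for n in("top","side"):
    d=snap(n,f"pics/{n}0.png"); print(n,d["mtx"].tolist(),d["k1"],np.round(d["view"],3).tolist())
s=monitor.sense();print(s)
E
```

```text
top [[384.20039738772306, 0.0, 317.6767091136974], [0.0, 384.20039738772306, 202.48278755314], [0.0, 0.0, 1.0]] -0.03172481299146965 [[0.015, -0.999, 0.041, 0.009], [-0.983, -0.022, -0.181, 0.536], [0.182, -0.038, -0.983, 0.791], [0.0, 0.0, 0.0, 1.0]]
side [[514.4126160531625, 0.0, 322.5419001008458], [0.0, 514.4126160531625, 195.23877874958487], [0.0, 0.0, 1.0]] 0.04438183754608935 [[-0.945, -0.326, -0.009, 0.496], [-0.208, 0.626, -0.752, 0.137], [0.251, -0.709, -0.659, 1.271], [0.0, 0.0, 0.0, 1.0]]
{'clock': 0.1, 'joints': array([-1.35138480e+00,  3.13396661e-01,  1.49833224e+00,  6.32989095e-07,
        1.33100480e+00, -2.23396017e-01]), 'qvel': array([ 0.00072183, -0.00188707, -0.00073459,  0.00272823, -0.00100486,
       -0.00042614]), 'joint_efforts': array([ 2.59043416e-03, -4.12896609e+01, -2.60142893e+01, -1.60088075e-04,
        3.02698267e-03, -6.95124768e-06]), 'position': array([ 0.22489284, -0.47414899,  0.23080184]), 'ee_rot': array([ 9.75590001e-01,  2.19599235e-01,  1.44401797e-06, -5.70522002e-04]), 'contact_force': array([-0.27361935,  0.30274436,  0.22758083]), 'ft_torque': array([ 0.00926411,  0.01052151, -0.04771121]), 'gripper_force': 0.0, 'finger_gap': 0.9996019586191004}
```

View pics/top0.png

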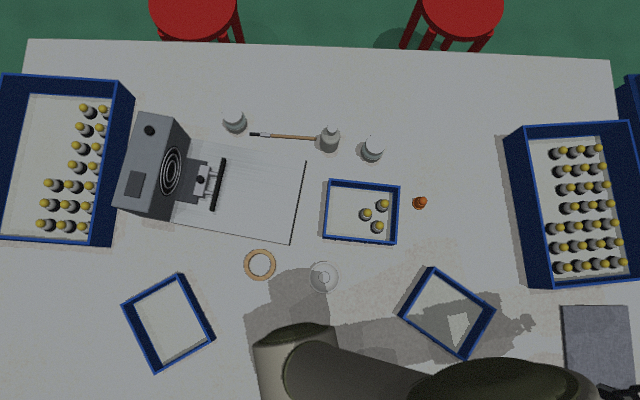

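View pics/side0.png

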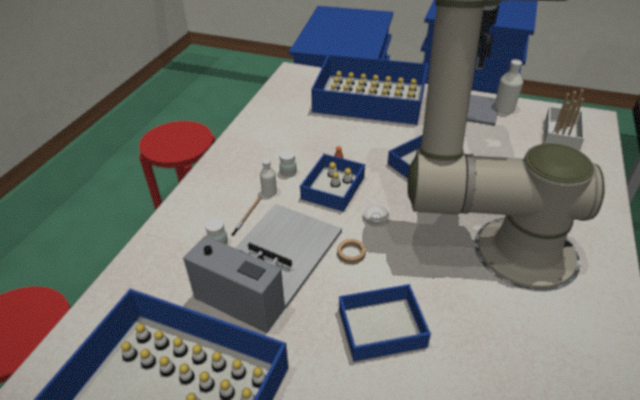

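The top view shows the tray at about (362,212) with its leading end to the left, and the step and kick strip at about (298,202). The buffer is at about (218,185), with jars at (372,148) and (235,122), glue at (329,138), dish at (323,277) and tape at (260,264). The orange decoy is at (420,203). I'll enlarge the tray and step area.

```bash
python3 - <<'E'
import cv2
a=cv2.imread('pics/top0.png')[120:270,200:420]; cv2.imwrite('pics/c0.png',cv2.resize(a,None,fx=3.6,fy=3.6,interpolation=cv2.INTER_CUBIC))
E
```

```text
(no output)
```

View pics/c0.png

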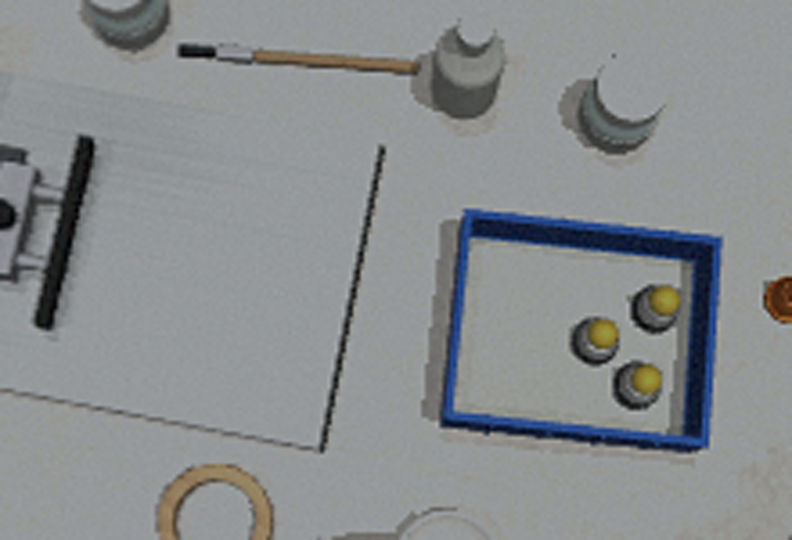

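```bash
python3 - <<'E'
from h import *
f='pics/top0.png'
C=lambda L:(np.array(L,float)+.5)/3.6-.5+[200,120]
t=atz(f,C([(466,209),(722,238),(706,440),(442,418)]),.05);print("tray FF FR NR NF\n",t.round(4))
n=lambda a:round(float(np.linalg.norm(a)),4)
print([n(t[i]-t[(i+1)%4]) for i in range(4)])
s=atz(f,C([(379,147),(320,450)]),.016);print("step",s.round(4),n(s[0]-s[1]))
b=atz(f,C([(94,138),(52,329)]),.047);print("buf",b.round(4),n(b[0]-b[1]))
g=atz(f,C([(654,312),(594,345),(636,390)]),.01);print("figs",g.round(4))
o=atz(f,[(234,128),(329,150),(372,158),(323,277),(260,264),(420,207)],[0.0,0,0,.02,.018,0]);print("bystanders",o.round(3))
E
```

```text
tray FF FR NR NF
 [[ 0.592  -0.006   0.05  ]
 [ 0.5777 -0.1645  0.05  ]
 [ 0.4529 -0.1518  0.05  ]
 [ 0.4633  0.0072  0.05  ]]
[0.1592, 0.1254, 0.1593, 0.1294]
step [[0.6403 0.0481 0.016 ]
 [0.4454 0.0805 0.016 ]] 0.1975
buf [[0.6322 0.2239 0.047 ]
 [0.5126 0.242  0.047 ]] 0.121
figs [[ 0.5375 -0.1298  0.01  ]
 [ 0.5154 -0.091   0.01  ]
 [ 0.4871 -0.1175  0.01  ]]
bystanders [[ 0.721  0.219  0.   ]
 [ 0.672 -0.009  0.   ]
 [ 0.656 -0.111  0.   ]
 [ 0.376  0.003  0.02 ]
 [ 0.402  0.142  0.018]
 [ 0.54  -0.223  0.   ]]
```

```bash
cat >> h.py <<'E'
from scipy.spatial.transform import Rotation as Rn
PS=np.array([.543,.0643,0]); PX=np.array([.164,.986,0]);PX/=np.linalg.norm(PX);PY=np.array([-PX[1],PX[0],0])
PYAW=np.arctan2(PX[1],PX[0])
def pf(p): d=np.array(p)-PS; return np.array([d@PX,d@PY,p[2]])
def tool(yaw,sgn): # tool down, y axis = sgn*(dir yaw)
    y=sgn*np.array([np.cos(yaw),np.sin(yaw),0]); z=np.array([0,0,-1.]); return Rn.from_matrix(np.c_[np.cross(y,z),y,z])
F0=np.array([.5277,.0006,0]); TY=np.arctan2(.997,.078)
E
python3 - <<'E'
from h import *
d=np.array([np.cos(TY),np.sin(TY),0]); w=F0-.0025*d
for s in(1,-1):
    q=tool(TY,s).as_quat(); a=kinematics.ik(w+[0,0,.018],q); print(s,a)
print(pf(F0),pf(F0-.16*d))
q=tool(TY,-1).as_quat()
env.reach(w+[0,0,.14],q); env.movel(w+[0,0,.07],.1)
snap('top','pics/top1.png');snap('side','pics/side1.png')
a=cv2.imread('pics/top1.png')[120:270,200:420]
b=cv2.imread('pics/side1.png')[110:260,230:450]
cv2.imwrite('pics/c1.png',np.vstack([cv2.resize(x,None,fx=2,fy=2,interpolation=cv2.INTER_CUBIC) for x in(a,b)]))
print(monitor.sense()['clock'])
E
```

```text
1 [-2.25884142e-01  5.87739897e-01  1.70976231e+00 -4.44089210e-16
  8.44090447e-01 -1.71860480e+00]
-1 [-2.25884142e-01  5.87739897e-01  1.70976231e+00 -4.44089210e-16
  8.44090447e-01  1.42298786e+00]
[-0.06534707  0.00464111  0.        ] [-0.22474549 -0.00922054  0.        ]
3.0917
```

View pics/c1.png

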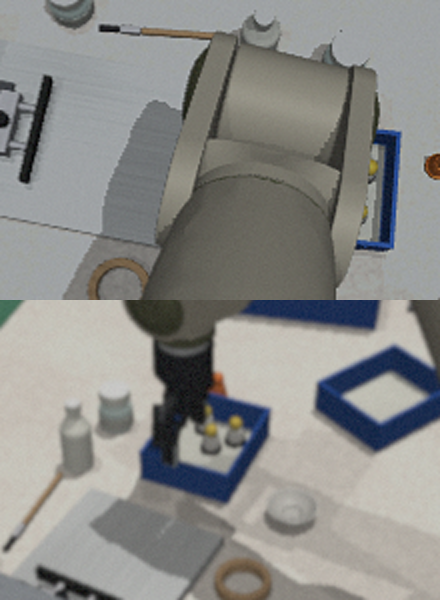

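The side view shows the fingers over the front wall, with the outer tip at crop (170,463), i.e. image (315,191). I'll check that by projection, then grasp with a guard on the descent.

```bash
python3 - <<'E'
from h import *
d=np.array([np.cos(TY),np.sin(TY),0]); w=F0-.0025*d
print(proj('pics/side1.png',[w+.05*d+[0,0,.083],w-.05*d+[0,0,.083],w+[0,0,.05]]))
hit=env.movel(w+[0,0,.018],.06,guard=6); s=monitor.sense(); print(hit,s['position'])
if not hit:
    env.close_gripper(25); s=monitor.sense(); print(s['finger_gap'],s['gripper_force'],s['contact_force'],s['clock'],s['position'])
E
```

```text
[[313.74245106 192.93753418]
 [328.97914286 170.47684716]
 [321.68634366 190.9477272 ]]
False [ 0.52776784 -0.00194758  0.01833805]
0.05204482923725279 26.207933127880096 [-1.72989679  0.16115493  1.36928448] 4.8167 [ 0.52750051 -0.00184838  0.01806398]
```

```bash
cat >> h.py <<'E'
def trayT(front_xy_flat,yaw,pitch):
    # rear edge point from pretend-flat front; returns R, rear
    d=np.array([np.cos(yaw),np.sin(yaw),0]); r=np.array([*front_xy_flat,0])-.16*d
    R=Rn.from_euler('z',yaw)*Rn.from_euler('y',-pitch); return R,r
E
python3 - <<'E'
from h import *
s=monitor.sense(); R0,r0=trayT(F0[:2],TY,0); Rt=Rn.from_quat(s['ee_rot']); p0=s['position']
rel=R0.inv().apply(p0-r0); relR=R0.inv()*Rt
def go(u,v,yaw,pitch,vel):
    f=PS+u*PX+v*PY; R,r=trayT(f[:2],yaw,pitch)
    env.movel(R.apply(rel)+r,vel,frame=(R*relR).as_quat())
u0,v0,_=pf(F0)
for p in(.04,.08,.12,.15): go(u0,v0,TY,p,.04)
s=monitor.sense();print(s['contact_force'],s['gripper_force'],s['clock'])
N=5
for i in range(1,N+1):
    k=i/N; go(u0+k*(.019-u0),v0*(1-k),TY+k*(PYAW-TY),.15,.06); s=monitor.sense();print(s['contact_force'],s['clock'],s['ft_torque'])
for p in(.13,.116): go(.019,0,PYAW,p,.02)
s=monitor.sense();print(s['contact_force'],s['gripper_force'],s['position'],s['clock'])
snap('side','pics/side2.png')
np.save('rel.npy',np.r_[rel,relR.as_quat()])
cv2.imwrite('pics/c2.png',cv2.resize(cv2.imread('pics/side2.png')[110:300,200:420],None,fx=3,fy=3,interpolation=cv2.INTER_CUBIC))
E
```

```text
[ 0.35116533  0.88354223 -3.66679434] 25.13273298740387 6.0083
[-0.10463233  3.51779491 -2.1936186 ] 6.4417 [ 0.37728031  0.01150916 -0.00117817]
[-0.07212003  2.12277748 -2.64122248] 6.875 [ 0.36073058 -0.01583658  0.0015551 ]
[ 0.81674116  3.10934634 -3.62370154] 7.3083 [ 0.37910907 -0.01473146 -0.0670066 ]
[ 0.32102735  3.53105291 -3.06938057] 7.7417 [ 0.37663214 -0.00823845 -0.01743584]
[ 0.13683064  2.550563   -3.17085014] 8.175 [ 0.3857137  -0.02773754 -0.04104529]
[-0.58665383 -1.03130885 -4.2409492 ] 25.07144182920456 [0.54512949 0.07736061 0.03601257] 8.7417
```

View pics/c2.png

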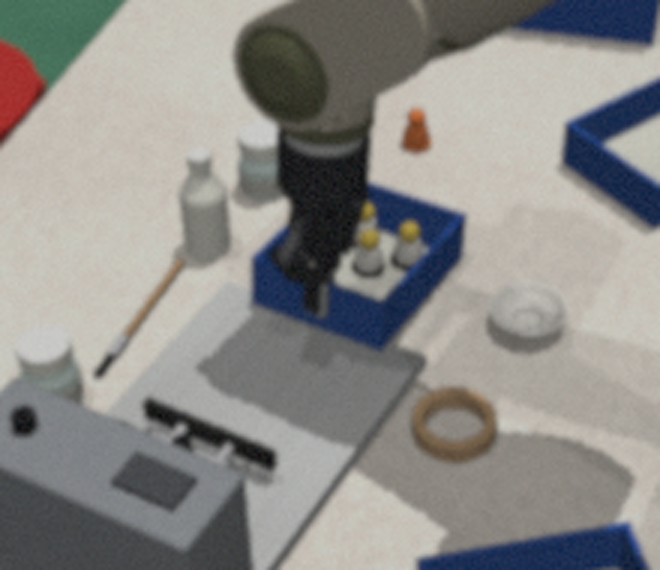

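The leading edge is over the deck and all three figures stand. I'll lower until the load transfers, then release and back off.

```bash
python3 - <<'E'
from h import *
a=np.load('rel.npy'); rel,relR=a[:3],Rn.from_quat(a[3:])
for p in(.111,.107,.103,.099):
    R,r=trayT((PS+.019*PX)[:2],PYAW,p); env.movel(R.apply(rel)+r,.01,frame=(R*relR).as_quat())
    s=monitor.sense(); print(p,s['contact_force'],s['ft_torque'])
    if s['contact_force'][2]>0: break
env.release(); s=monitor.sense(); print(s['contact_force'],s['finger_gap'],s['clock'])
z=Rn.from_quat(s['ee_rot']).apply([0,0,1]); env.movel(s['position']-.09*z,.1); env.hold(.3)
# park behind tray
q=tool(PYAW+np.pi/2,-1)
for sg in(1,-1): print(sg,kinematics.ik(PS-.19*PX+[0,0,.012],tool(PYAW+np.pi/2,sg).as_quat()))
env.movel(PS-.05*PX+[0,0,.16],.2)
s=monitor.sense(); print(s['joints'],s['clock'])
E
```

```text
0.111 [-1.77230472 -3.3250604  -1.83785373] [-0.47266914  0.14404812  0.02301004]
0.107 [-4.05015859 -5.80888111  3.55903309] [-0.46503144  0.57098638  0.03405563]
[0.29303749 0.36299903 0.7270576 ] 1.0020054983321476 10.0417
1 [-4.58835980e-01  5.96389393e-01  1.71553959e+00 -4.44089210e-16
  8.29663667e-01  2.84757640e+00]
-1 [-4.58835980e-01  5.96389393e-01  1.71553959e+00 -4.44089210e-16
  8.29663667e-01 -2.94016250e-01]
[-0.24339388  0.39265998  1.58555771  0.11629137  1.17445766  1.44808805] 11.8667
```

```bash
python3 - <<'E'
from h import *
q=tool(PYAW+np.pi/2,-1).as_quat()
env.reach(PS-.20*PX+[0,0,.17],q)
snap('top','pics/top3.png');snap('side','pics/side3.png')
a=cv2.imread('pics/top3.png')[120:270,200:420]
b=cv2.imread('pics/side3.png')[110:260,230:450]
cv2.imwrite('pics/c3.png',np.vstack([cv2.resize(x,None,fx=2,fy=2,interpolation=cv2.INTER_CUBIC) for x in(a,b)]))
print(monitor.sense()['clock'])
E
```

```text
13.5167
```

View pics/c3.png

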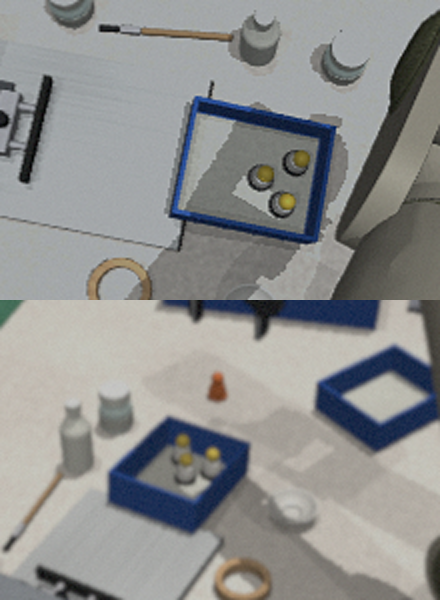

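The tray leans on the step, its front top corners at crop (195,97) and (171,214). All three figures are upright and the rear is on the table. I'll check the overlap numerically, then push.

```bash
python3 - <<'E'
from h import *
f='pics/top3.png'; C=lambda L:(np.array(L,float)+.5)/2-.5+[200,120]
t=atz(f,C([(195,97),(171,214),(336,126),(319,240)]),[.067,.067,.05,.05])
print([pf(x).round(4) for x in t], np.linalg.norm(t[0]-t[1]))
s=atz(f,C([(210,84),(181,248)]),.014);print([pf(x).round(4) for x in s])
env.movel(PS-.19*PX+[0,0,.012],.12,guard=6); s=monitor.sense();print(s['position'],s['contact_force'],s['clock'])
E
```

```text
[array([ 0.0107, -0.0632,  0.067 ]), array([0.0116, 0.0666, 0.067 ]), array([-0.1476, -0.0648,  0.05  ]), array([-0.1491,  0.0633,  0.05  ])] 0.12981719675133901
[array([-0.0001, -0.0961,  0.014 ]), array([-0.0033,  0.0961,  0.014 ])]
[ 0.51217634 -0.1232884   0.01259437] [-1.26291431  0.25020601  0.56720712] 14.9833
```

```bash
python3 - <<'E'
from h import *
for u in np.arange(-.175,-.029,.015):
    h=env.movel(PS+u*PX+[0,0,.012],.025,guard=10); s=monitor.sense()
    print(round(u,3),h,(s['contact_force']@PX).round(2),(s['contact_force']@PY).round(2),s['contact_force'][2].round(2),round(s['clock'],2))
    if h: break
snap('side','pics/side4.png')
cv2.imwrite('pics/c4.png',cv2.resize(cv2.imread('pics/side4.png')[110:300,200:420],None,fx=3,fy=3,interpolation=cv2.INTER_CUBIC))
E
```

```text
-0.175 False 0.15 0.16 0.07 15.73
-0.16 False 0.05 0.81 0.63 16.48
-0.145 False -3.22 0.09 -1.15 17.23
-0.13 False -3.15 -0.21 -0.34 17.98
-0.115 False -4.71 -1.04 -1.27 18.73
-0.1 False -7.51 0.3 1.23 19.48
-0.085 False -10.82 0.44 5.66 20.23
-0.07 True -0.09 0.5 0.37 20.72
```

View pics/c4.png

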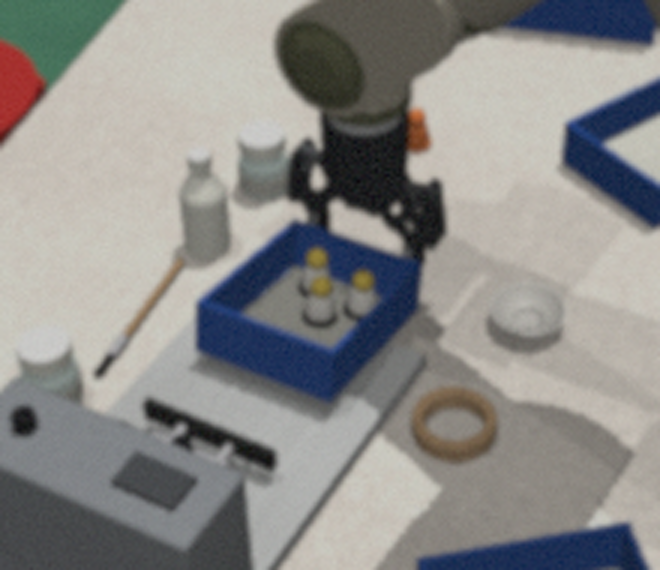

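The tray has tipped down onto the deck (force back to zero, all figures upright). I'll continue to the buffer, then in small steps.

```bash
python3 - <<'E'
from h import *
u=pf(monitor.sense()['position'])[0]; print(u)
while u<.035:
    st=.01 if u<-.015 else .002
    u+=st
    h=env.movel(PS+u*PX+[0,0,.012],.025 if st>.005 else .008,guard=14); s=monitor.sense(); f=s['contact_force']@PX
    print(round(u,4),pf(s['position'])[0].round(4),h,f.round(2),(s['contact_force']@PY).round(2),s['contact_force'][2].round(2),round(s['clock'],2))
    if h or f<-17: break
E
```

```text
-0.07571754124490869
-0.0657 -0.0655 False -0.24 -1.14 -0.36 21.34
-0.0557 -0.0555 False 0.12 1.05 -0.2 21.89
-0.0457 -0.0454 False 0.38 -0.06 -0.3 22.44
-0.0357 -0.0354 False 0.02 -0.46 -0.28 22.99
-0.0257 -0.0255 False 0.31 -0.43 -0.45 23.54
-0.0157 -0.0155 False -0.87 -0.24 -0.02 24.09
-0.0057 -0.0055 False -1.04 -0.68 0.96 24.64
-0.0037 -0.0038 False -4.29 0.6 1.15 25.04
-0.0017 -0.0017 False -3.46 -0.69 -0.11 25.44
0.0003 0.0003 False -2.95 0.45 -0.18 25.84
0.0023 0.0023 False -3.49 -0.17 -0.56 26.24
0.0043 0.0036 False -9.93 1.06 1.4 26.64
0.0063 0.0051 False -12.24 2.58 1.72 27.04
0.0083 0.0071 False -12.48 1.34 2.76 27.44
0.0103 0.0091 False -13.45 2.4 1.89 27.84
0.0123 0.0111 False -13.01 2.19 3.01 28.24
0.0143 0.0131 False -12.7 2.08 0.96 28.64
0.0163 0.0148 False -14.54 2.6 2.76 29.04
0.0183 0.0144 True -4.18 -1.52 -2.09 29.29
```

The hard end was felt after about 11.5–12 mm of buffer stroke. I'll back off and check.

```bash
python3 - <<'E'
from h import *
env.movel(PS-.04*PX+[0,0,.012],.05); env.movel(PS-.10*PX+[0,0,.2],.15); 
q=tool(PYAW+np.pi/2,-1).as_quat(); env.reach(PS-.25*PX+[0,0,.2],q)
snap('top','pics/top5.png');snap('side','pics/side5.png')
a=cv2.imread('pics/top5.png')[100:250,150:370]
b=cv2.imread('pics/side5.png')[150:300,170:390]
cv2.imwrite('pics/c5.png',np.hstack([cv2.resize(x,None,fx=1.8,fy=1.8,interpolation=cv2.INTER_CUBIC) for x in(b,)]))
cv2.imwrite('pics/c5.png',cv2.resize(a,None,fx=3.6,fy=3.6,interpolation=cv2.INTER_CUBIC))
s=monitor.sense();print(s['clock'],s['contact_force'])
E
```

```text
32.75 [-0.73338201  0.3359559   0.00294439]
```

View pics/c5.png

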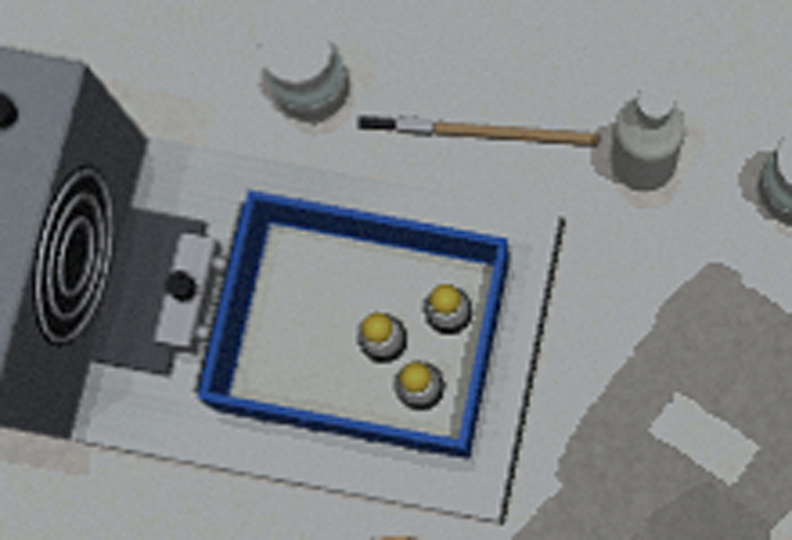

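The tray lies flat on the deck, past the step, against the buffer, with the figures upright. I'll measure squareness and the push-in from its corners.

```bash
python3 - <<'E'
from h import *
f='pics/top5.png'; C=lambda L:(np.array(L,float)+.5)/3.6-.5+[150,100]
t=atz(f,C([(249,192),(200,397),(509,240),(469,452)]),.066)
print(np.array([pf(x) for x in t]).round(4))
C0=lambda L:(np.array(L,float)+.5)/3.6-.5+[200,120]
print([pf(x).round(4) for x in atz('pics/top0.png',C0([(94,138),(52,329)]),.047)])
E
```

```text
[[ 0.1845 -0.065   0.066 ]
 [ 0.1844  0.0625  0.066 ]
 [ 0.0249 -0.0652  0.066 ]
 [ 0.0233  0.0654  0.066 ]]
[array([ 0.1721, -0.0618,  0.047 ]), array([0.1703, 0.0592, 0.047 ])]
```

```bash
python3 -c "
from h import *
print(job.hand_in())"
```

```text
the job is handed in; nothing more can be done
None
```

I handed the job in at about 33 s: the tray lies flat and square on the deck, about 24 mm past the step, with the three figures upright and the gripper clear. The buffer was pushed to its hard end, judged from the force rise after about 11–13 mm of travel, because there is no direct reading of it.

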